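# Wind the geared clamp shut on a pipe cap

## Task

Wind the two-handled crank of the geared clamp clockwise (seen from above), through as many turns as it takes, until the jaws hold the plastic pipe cap firmly between them - stop when the crank has clearly stiffened, because the cap cracks if it is forced. Work the clamp only by its crank, leave the cap standing flat on the clamp's bed and gripped when you let go, and leave the other tools where they lie.

Things in the scene. Friction and masses are not known exactly. Their poses are not given: they have to be found in the camera images.
- clamp: fixed grey clamp on the shelf; origin on the shelf under the crank's axis, z up, y from the crank to the jaws, x roughly away from the robot (yaw within 0.3). Base plate x +-60, y -80 to 250 mm; its top, the bed, is 20 mm high. Gear housing 90 x 90 mm round the axis, 92 mm high. Jaws 90 mm wide (x), tops 76 mm high; end block at y 238 mm, 80 mm high
- guard (a point): middle of the underside of the clamp's steel guard plate, 184 mm above the shelf, over the far side of the crank's circle: clamp x 55 to 120, y -60 to 60 mm, 6 mm thick, on a post at x 108 to 120, y -30 to 30 mm. The handles pass beneath it; a gripper holding a handle from above cannot
- crank_axis (a point): point on the crank's vertical axis, 116 mm above the shelf, level with the top of the crank's bar. The hub's top is 3 mm higher
- grip_a (a point): middle of one of the crank's two upright handles, 75 mm from the axis, 141.5 mm above the shelf. Each handle is a plain black round grip 28 mm across and 50 mm high (from 116.5 to 166.5 mm above the shelf) that spins freely on its pin; the crank's bar (24 mm wide, 12 mm thick) runs beneath it
- grip_b (a point): middle of the other handle, across the axis from the first: same shape and size
- crank (a joint): crank angle in rad, grows clockwise seen from above (tightening); starts between 0 and 3; one turn moves the front jaw 25 mm; it stays where it is left. A push of about 4 N on a handle along its circle turns it; once the jaws bear on the cap this climbs by about 2 N per 0.25 rad: 8 to 10 N is firm, above 14 N cracks the cap
- jaw: front jaw, a 90 x 20 x 55 mm steel block that the crank drives along the clamp's +y; origin under its middle, its gripping face is 10 mm further along +y
- rear_jaw: rear jaw, a 90 x 20 x 55 mm steel block on stiff springs (gives about 1 mm per 40 N); origin under its middle, its gripping face is 10 mm towards the front jaw (-y)
- cap: yellow plastic pipe cap, 70 mm across, 50 mm high with a small ridge on top (65 mm in all), standing loose on the bed between the jaws; origin under its centre, z up
- puller: aluminium bolt puller, a 130 x 28 mm bridge with two legs and a stub, lying on the shelf; bystander; origin under its middle
- punch: rubber-tipped square steel punch, 130 mm long, lying on the shelf between robot and clamp; bystander; origin at the underside near its middle
- flange: flat steel ring, 76 mm across, 16 mm high, lying right of the clamp; bystander; origin under its centre
- oil: aluminium can, 60 mm across, 110 mm high; bystander; origin under its centre
- socket: dark steel socket, 48 mm across, 65 mm high, standing; bystander; origin under its centre
Things that resemble listed ones, but are neither listed nor needed, are in the scene too. There is more than one size of the cap; the one meant has the size given above.

How it is judged:
By the outcome, as a careful person would: the job done as asked, in the order asked, and still so for the second after the job is handed in, with the robot touching nothing.
It also fails if it takes over 72 s, if anything falls off the work surface, if the arm or the gripper's body presses on something with over 40 N, if the wrist force passes 120 N, or if a joint passes its speed limit or range.

## Robot

A 6-joint arm with a two-finger parallel gripper is mounted at the origin on the work surface. World frame = base frame: x ahead of the robot, y to its left, z up, the work surface at z = 0. Lengths are in m, angles in rad, forces in N, time in s.
With the tool pointing down it reaches from about 0.375 to 0.975 m from the base axis. Payload 3.8 kg.
Tool frame: the origin (TCP) lies at the very end of the fingers, on their centre line; the grasp point (between the pads) lies 19 mm behind it (pinch_z is the distance from the TCP to the grasp point, in m); z points along the fingers, y is the line along which they close (so a half turn about z gives the same grasp; the last joint's range is limited). The gripper opens to 88 mm and grips with 3 to 60 N. Pads are 18 mm wide; open, the fingers measure 123 mm over their backs; the gripper's body (75 mm by 187 mm) begins 45 mm behind the grasp point.
Start: joints at [-1.187, 0.264, 1.604, -0, 1.274, -0.037], TCP at [0.276, -0.616, 0.239] pointing down, gripper open.
Joint ranges: [-2.63, 2.63], [-0.94, 2.18], [0.31, 2.57], [-1.31, 4.45], [0, 2.66], [-2.55, 2.55]. Speed limits (rad/s): [2.57, 2.57, 3.14, 3.14, 3.14, 3.14].

## Interface

Orientations are given as a unit quaternion [x, y, z, w].
In Python, from bench import * gives the robot as it stands. The module is installed in compiled form; this text tells all that it offers.
- The arm moves only by the tool move_arm, never from a script. Its argument "deltas" is text: rows parted by semicolons, each of 7 numbers parted by spaces: the shift along the tool's x, y, z in units of 0.3 m (1.0 is 0.3 m), then the turn, a rotation vector about the tool's x, y, z in units of 0.5 rad (1.0 is 0.5 rad), then the opening, from -1 (shut) to 1 (fully open). In form: tx ty tz rx ry rz claw; .... A call has 1 to 12 rows; each row is the pose to reach, as a shift and turn from the pose commanded when the call began, along the tool's axes at that moment; what a row does not reach only later rows make up. A row lasts 1/8 s, in which the tool goes at most 62.5 mm and 10.7 degrees, less where a joint would pass 70% of its speed; a pose out of reach is approached as far as the arm can. A call with a number of a shift or a turn outside -1 to 1 is refused whole. A call with a gripper value outside its range is refused whole. The fingers move at their own pace and stop on an object; "force" is the grip in N (left out, the last holds). Time passes only in rows, so rows that repeat a pose let the fingers close. It gives the time, the measured TCP pose, the force, the opening and the grip force at its end, in the units of the state.
- state(): the state, without advancing time (a new reading comes with each control period).
- snapshot(name): name is "scene" or "top" or "wrist"; returns the picture (480x640x3 uint8, blue, green, red); there is no depth.
- camera_info(name): a dict with "K" (3x3 intrinsics, pixels), "R" (3x3) and "t" (3): a world point X has camera coordinates R X + t; the wrist camera has in their place "tool_from_camera" (4x4, takes a point from camera to tool coordinates, whose origin is the TCP and whose axes are the flange's). Camera axes: x right, y down, z forward; pixel columns grow to the right and rows downward; lengths in m; the calibration is good to about 2 mm. A picture is of the moment at which its call begins: read the wrist's pose just before it. camera_info takes no time and is no camera call.
- job_done(): hands the job in; it is judged then, once.
Trained networks look in the newest picture that a camera, given by its name, has taken for a name from the list of things; names that differ only in an ending like _2 or _b are one class to them, and where a whole thing is asked for, a point or a joint stands for the part that bears it (a point fixed in the world has none). Each returns a list of dicts, best first, with "conf" (0 to 1); they miss things now and then, are a little off and sometimes report something else, mostly with a low value. They report only what shows in the picture. A call takes as long as a camera call. They do not tell look-alikes from the thing itself.
- boxes_of(camera, thing): "xyz" ([x, y, z] in m, in the coordinates of the camera as it stood for that picture, good to about 4 mm: the middle of the surface that is visible of it).
- pinpoint(camera, thing): "xyz" ([x, y, z] in m, in the coordinates of the camera as it stood for that picture, good to about 4 mm: a listed point, or the origin of a listed thing).
The state is a dict: "t": time; "joint_pos": joint angles; "dq": joint speeds; "effort": joint torques, N m; "tcp_pos": TCP position; "eef_rot": TCP orientation; "wrist_force": force on the tool from outside, world axes, zero at the start; "ft_torque": the same for the moment, N m; "gripper_width": finger opening in m; "grasp_force": force on a finger pad.
Only numpy, scipy, OpenCV 4.12 (cv2) and the standard library are available. Lean on these libraries where they do the work, as an engineer would, in place of code of your own. Each camera call takes 0.05 s, during which the arm holds its last target. There are 200 camera calls.

## Working session

There is one attempt and no reset: what is moved stays moved. The work goes in short steps, Python scripts to look and compute and a tool call to move; the robot and the scene stay as the last step left them, time stands still between calls to the robot, and variables do not carry over. Pictures are saved under pics/ and viewed, at most 10 in all, crops included, and the job is handed in when it is done.

Besides the shell and the picture viewer there is one more tool, called after "Emit:" as name(argument=value, ...) on one line, values as JSON. move_arm: Moves the arm, as the interface text tells. Shifts and turns lie within -1 to 1; 1 stands for 0.3 m of shift or 0.5 rad of turn. Its arguments: {"type":"object","properties":{"deltas":{"type":"string"},"force":{"type":"number"}},"required":["deltas"]}

```bash
mkdir -p pics; cat > h.py <<'E'
from bench import *
import numpy as np, cv2
from scipy.spatial.transform import Rotation as Rn
def cam2w(c,p,s=None):
    i=camera_info(c)
    if c=="wrist":
        T=np.array(i["tool_from_camera"]);q=T[:3,:3]@np.array(p)+T[:3,3]
        s=s or state()
        return Rn.from_quat(s["eef_rot"]).as_matrix()@q+s["tcp_pos"]
    return np.array(i["R"]).T@(np.array(p)-np.array(i["t"]))
E
python3 - <<'E'
from h import *
np.set_printoptions(precision=3,suppress=True)
print(state())
for c in ("scene","top"):
    im=snapshot(c);cv2.imwrite(f"pics/{c}0.png",im)
    for n in ("clamp","guard","crank_axis","grip_a","jaw","rear_jaw","cap"):
        print(c,n,[(round(d["conf"],2),cam2w(c,d["xyz"])) for d in pinpoint(c,n)[:3]])
E
```

```text
{'t': 0.0, 'joint_pos': array([-1.187,  0.265,  1.605, -0.   ,  1.274, -0.037]), 'dq': array([-0.002,  0.002, -0.   , -0.   ,  0.001, -0.001]), 'effort': array([  0.001, -50.211, -35.688,   0.073,   0.029,  -0.   ]), 'tcp_pos': array([ 0.275, -0.615,  0.237]), 'eef_rot': array([ 0.978,  0.209, -0.   , -0.001]), 'wrist_force': array([-0.072, -0.383, -0.401]), 'ft_torque': array([0.065, 0.014, 0.089]), 'grasp_force': 0.0, 'gripper_width': 0.0880618822748803}
scene clamp [(0.82, array([ 0.611, -0.101, -0.002])), (0.74, array([0.597, 0.101, 0.023]))]
scene guard [(0.64, array([ 0.697, -0.099,  0.182]))]
scene crank_axis [(0.85, array([ 0.611, -0.102,  0.116]))]
scene grip_a [(0.98, array([ 0.683, -0.12 ,  0.144])), (0.75, array([ 0.535, -0.1  ,  0.143]))]
scene jaw [(0.59, array([ 0.606, -0.029,  0.024])), (0.58, array([ 0.612, -0.104,  0.114])), (0.39, array([ 0.68 , -0.119,  0.143]))]
scene rear_jaw [(0.66, array([0.596, 0.102, 0.022]))]
scene cap [(0.72, array([0.756, 0.055, 0.003]))]
top clamp [(0.92, array([ 0.61 , -0.105, -0.003])), (0.27, array([ 0.388,  0.357, -0.   ]))]
top guard [(0.89, array([ 0.691, -0.099,  0.186]))]
top crank_axis [(0.58, array([ 0.606, -0.107,  0.117])), (0.3, array([ 0.603, -0.03 ,  0.022]))]
top grip_a [(0.64, array([ 0.536, -0.093,  0.141])), (0.63, array([ 0.682, -0.115,  0.141])), (0.2, array([ 0.692, -0.102,  0.185]))]
top jaw [(0.61, array([ 0.602, -0.03 ,  0.022]))]
top rear_jaw [(0.76, array([0.598, 0.097, 0.018]))]
top cap [(0.81, array([0.757, 0.053, 0.001])), (0.65, array([0.598, 0.037, 0.017]))]
```

View pics/scene0.png

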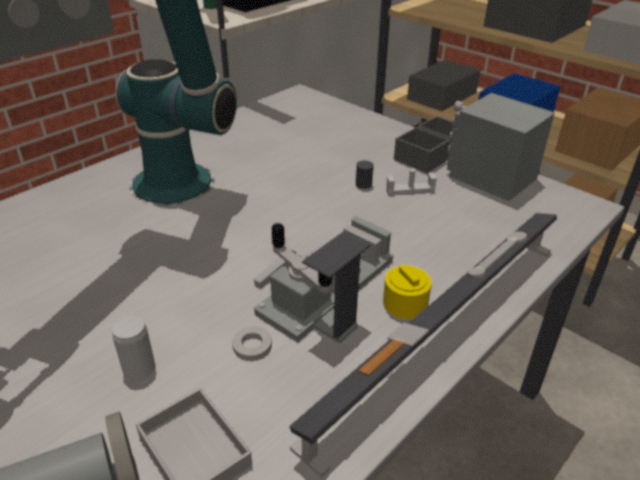

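View pics/top0.png

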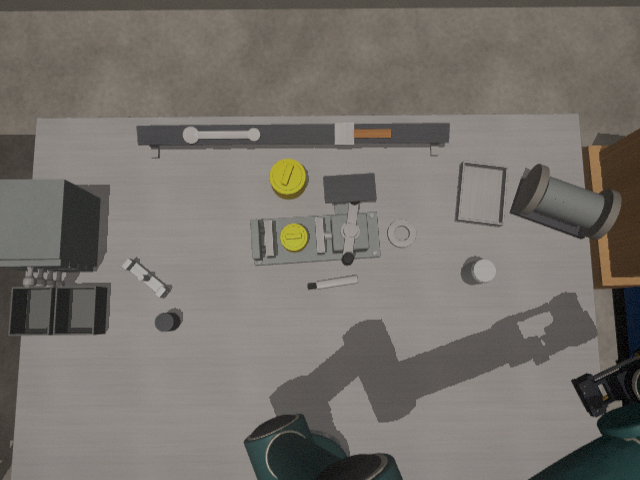

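The scene picture shows the clamp with its handles near (277,235) and far (325,275), the far one under the guard. In the top picture the small cap on the bed is at (293,237). The big cap at (288,177) is a look-alike. One handle is near the robot and the other under the guard. I'll keep the tool square to the clamp (closing along clamp y) and wind in half turns on the near side.

Emit:
move_arm(deltas="0.75 -0.61 -0.2 0 0 0.73 1;0.75 -0.61 -0.2 0 0 0.73 1;0.75 -0.61 -0.2 0 0 0.73 1;0.75 -0.61 -0.2 0 0 0.73 1;0.75 -0.61 -0.2 0 0 0.73 1;0.75 -0.61 -0.2 0 0 0.73 1")

```text
t: 1.55
tcp_pos: [0.408, -0.3551, 0.3003]
eef_rot: [1.0, 0.03, 0.001, 0.001]
wrist_force: [-0.1, -0.8, 0.5]
gripper_width: 0.0884
grasp_force: 0.0
```

Emit:
move_arm(deltas="0.4 -0.83 0 0 0 0 1;0.4 -0.83 0 0 0 0 1;0.4 -0.83 0 0 0 0 1;0.4 -0.83 0 0 0 0 1;0.4 -0.83 0 0 0 0 1;0.4 -0.83 0 0 0 0 1")

```text
t: 2.3
tcp_pos: [0.5127, -0.1013, 0.2983]
eef_rot: [1.0, 0.029, -0.0, 0.0]
wrist_force: [0.0, -1.0, -0.1]
gripper_width: 0.0879
grasp_force: 0.0
```

```bash
python3 - <<'E'
from h import *
np.set_printoptions(precision=4,suppress=True)
s=state();print(s["tcp_pos"],s["eef_rot"],Rn.from_quat(s["eef_rot"]).as_matrix())
for k in range(2):
    s=state();im=snapshot("wrist");cv2.imwrite(f"pics/w{k}.png",im)
    for n in ("clamp","guard","crank_axis","grip_a","jaw","rear_jaw","cap"):
        print(n,[(round(d["conf"],2),cam2w("wrist",d["xyz"],s)) for d in pinpoint("wrist",n)[:3]])
E
```

```text
[ 0.5127 -0.1013  0.2983] [ 0.9996  0.0291 -0.0003  0.0002] [[ 0.9983  0.0583 -0.0006]
 [ 0.0583 -0.9983 -0.0004]
 [-0.0006  0.0003 -1.    ]]
clamp [(0.81, array([ 0.6112, -0.1058, -0.0016]))]
guard []
crank_axis [(0.7, array([ 0.6052, -0.1054,  0.1153]))]
grip_a [(0.88, array([ 0.6815, -0.1135,  0.1376])), (0.85, array([ 0.538 , -0.0908,  0.1426]))]
jaw [(0.79, array([ 0.5985, -0.0299,  0.0175]))]
rear_jaw [(0.7, array([0.5939, 0.0995, 0.0182]))]
cap [(0.71, array([0.5976, 0.0383, 0.0196])), (0.5, array([ 0.6086, -0.1082,  0.0014]))]
clamp [(0.58, array([ 0.611 , -0.1066, -0.0012]))]
guard []
crank_axis []
grip_a [(0.77, array([ 0.5336, -0.0918,  0.1438])), (0.74, array([ 0.6841, -0.1157,  0.1385])), (0.22, array([ 0.6095, -0.1049,  0.1113]))]
jaw [(0.86, array([ 0.5984, -0.0251,  0.0184]))]
rear_jaw [(0.96, array([0.5969, 0.0974, 0.0195])), (0.36, array([ 0.6098, -0.1058,  0.1128])), (0.17, array([ 0.4849, -0.06  , -0.0016]))]
cap [(0.55, array([0.5971, 0.0359, 0.0192]))]
```

View pics/w0.png

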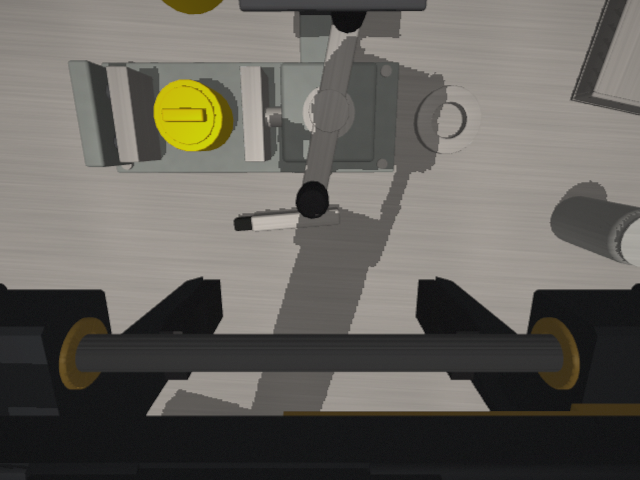

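The wrist picture shows the clamp square to the image. The near handle is at (312,200), the hub at (330,113), the front jaw at (255,113), the cap at (190,115), and the far handle is under the guard. I estimate the axis at (0.609,-0.1045), yaw 0.058, and the near handle at (0.5356,-0.0935). Next I'll grip the near handle.

Emit:
move_arm(deltas="0.078 -0.022 0.2 0 0 0 1;0.078 -0.022 0.4 0 0 0 1;0.078 -0.022 0.54 0 0 0 1;0.078 -0.022 0.54 0 0 0 1;0.078 -0.022 0.54 0 0 0 -0.6;0.078 -0.022 0.54 0 0 0 -0.6;0.078 -0.022 0.54 0 0 0 -0.6;0.078 -0.022 0.54 0 0 0 -0.6", force=25)

```text
t: 4.1
tcp_pos: [0.5359, -0.0941, 0.1379]
eef_rot: [1.0, 0.028, 0.001, 0.0]
wrist_force: [-0.1, -0.3, -0.6]
gripper_width: 0.0502
grasp_force: 0.0
```

```bash
cat >> h.py <<'E'
def table(a,b,n,r=.075):
    a,b=np.radians([a,b]);p=np.linspace(a,b,n+1)[1:]
    return "; ".join(f"{-r*(np.cos(q)-np.cos(a))/.3:.3f} {-r*(np.sin(q)-np.sin(a))/.3:.3f}" for q in p)
def where(C=(.6092,-.1045),yaw=.058):
    s=state();d=s["tcp_pos"][:2]-np.array(C);c,n=np.cos(yaw),np.sin(yaw)
    x,y=c*d[0]+n*d[1],-n*d[0]+c*d[1];ph=np.arctan2(y,-x)
    f=s["wrist_force"][:2];fx,fy=c*f[0]+n*f[1],-n*f[0]+c*f[1]
    return dict(t=s["t"],r=np.hypot(x,y),phi=np.degrees(ph),z=s["tcp_pos"][2],Ft=-(fx*np.sin(ph)+fy*np.cos(ph)),Fr=-fx*np.cos(ph)+fy*np.sin(ph),w=s["gripper_width"],g=s["grasp_force"])
E
python3 -c "
from h import *
print(where());print(where());print(table(12,100,10))"
```

```text
{'t': 4.1, 'r': np.float64(0.0740039926698144), 'phi': np.float64(11.371798376557516), 'z': np.float64(0.13789207579938784), 'Ft': np.float64(0.2764207212668874), 'Fr': np.float64(0.015692161084823956), 'w': 0.05022163660422692, 'g': 0.0}
{'t': 4.1, 'r': np.float64(0.0740039926698144), 'phi': np.float64(11.371798376557516), 'z': np.float64(0.13789207579938784), 'Ft': np.float64(0.2764207212668874), 'Fr': np.float64(0.015692161084823956), 'w': 0.05022163660422692, 'g': 0.0}
0.011 -0.037; 0.027 -0.072; 0.049 -0.103; 0.075 -0.131; 0.105 -0.155; 0.138 -0.174; 0.174 -0.188; 0.211 -0.196; 0.250 -0.198; 0.288 -0.194
```

Emit:
move_arm(deltas="0 0 0 0 0 0 -0.6;0 0 0 0 0 0 -0.6;0 0 0 0 0 0 -0.6;0 0 0 0 0 0 -0.6")

```text
t: 4.6
tcp_pos: [0.5352, -0.0941, 0.1367]
eef_rot: [1.0, 0.028, -0.0, 0.0]
wrist_force: [-0.5, -1.5, 0.4]
gripper_width: 0.0271
grasp_force: 25.0
```

```bash
python3 -c "
from h import *
print(where())"
```

```text
{'t': 4.6, 'r': np.float64(0.07468903248626442), 'phi': np.float64(11.334460654472078), 'z': np.float64(0.13671251597279568), 'Ft': np.float64(1.5563440182507102), 'Fr': np.float64(0.3220259716608956), 'w': 0.0271390886160843, 'g': 25.00015405617887}
```

Emit:
move_arm(deltas="0.011 -0.037 0 0 0 0 -0.6;0.027 -0.072 0 0 0 0 -0.6;0.049 -0.103 0 0 0 0 -0.6;0.075 -0.131 0 0 0 0 -0.6;0.105 -0.155 0 0 0 0 -0.6;0.138 -0.174 0 0 0 0 -0.6;0.174 -0.188 0 0 0 0 -0.6;0.211 -0.196 0 0 0 0 -0.6;0.25 -0.198 0 0 0 0 -0.6;0.288 -0.194 0 0 0 0 -0.6;0.288 -0.194 0 0 0 0 -0.6")

```text
t: 5.98
tcp_pos: [0.6206, -0.0304, 0.1368]
eef_rot: [1.0, 0.028, 0.002, -0.001]
wrist_force: [3.8, 3.6, -1.0]
gripper_width: 0.027
grasp_force: 25.0
```

```bash
python3 -c "
from h import *
print(where())
snapshot('top')
print([(round(d['conf'],2),cam2w('top',d['xyz'])) for d in pinpoint('top','grip_a')[:3]])
print(where())
"
```

```text
{'t': 5.975, 'r': np.float64(0.07492860140259032), 'phi': np.float64(102.09976739444502), 'z': np.float64(0.13676986715802486), 'Ft': np.float64(-3.158220509556421), 'Fr': np.float64(4.1526972251621475), 'w': 0.027030607047758955, 'g': 24.999955947278067}
[(0.65, array([ 0.62097116, -0.02591744,  0.14065693]))]
{'t': 6.075, 'r': np.float64(0.07489620865838331), 'phi': np.float64(102.0300219768504), 'z': np.float64(0.13677433071665426), 'Ft': np.float64(-3.8731029110032744), 'Fr': np.float64(4.179417579246525), 'w': 0.027265971382377206, 'g': 24.999714078730904}
```

Emit:
move_arm(deltas="0 0 0 0 0 0 0.6;0 0 0 0 0 0 0.6;0 0 0 0 0 0 0.6;0 0 -0.17 0 0 0 0.6;0 0 -0.17 0 0 0 0.6;-0.105 0.489 -0.17 0 0 0 0.6;-0.105 0.489 -0.17 0 0 0 0.6;-0.105 0.489 -0.17 0 0 0 0.6;-0.105 0.489 -0.17 0 0 0 0.6;-0.105 0.489 -0.17 0 0 0 0.6")

```text
t: 7.32
tcp_pos: [0.5948, -0.1787, 0.1872]
eef_rot: [1.0, 0.028, -0.0, -0.0]
wrist_force: [0.4, 0.5, -0.0]
gripper_width: 0.0702
grasp_force: 0.0
```

```bash
python3 -c "
from h import *
print(where())
s=state();snapshot('wrist');snapshot('top')
for c in('top','wrist'): print([(round(d['conf'],2),cam2w(c,d['xyz'],s)) for d in pinpoint(c,'grip_a')[:3]])
"
```

```text
{'t': 7.325, 'r': np.float64(0.07556005519956993), 'phi': np.float64(-75.66960378232041), 'z': np.float64(0.18721733182712302), 'Ft': np.float64(0.3108459136576079), 'Fr': np.float64(-0.545090831966957), 'w': 0.07024170936209807, 'g': 0.0}
[(0.83, array([ 0.61885632, -0.031198  ,  0.14026566]))]
[(0.98, array([ 0.62068307, -0.02792809,  0.14396858])), (0.9, array([ 0.59652949, -0.17948279,  0.14125773]))]
```

Emit:
move_arm(deltas="0.008 0 0.17 0 0 0 0.6;0.008 0 0.17 0 0 0 0.6;0.008 0 0.17 0 0 0 -0.6;0.008 0 0.17 0 0 0 -0.6;0.008 0 0.17 0 0 0 -0.6;0.008 0 0.17 0 0 0 -0.6;0.008 0 0.17 0 0 0 -0.6;0.008 0 0.17 0 0 0 -0.6")

```text
t: 8.52
tcp_pos: [0.5977, -0.1788, 0.1374]
eef_rot: [1.0, 0.028, 0.0, -0.0]
wrist_force: [-0.8, 2.2, 3.9]
gripper_width: 0.027
grasp_force: 25.0
```

```bash
python3 -c "
from h import *
print(where());print(table(-78,12,10));print(table(12,102,10));print(table(-78,102,12))"
```

```text
{'t': 8.525, 'r': np.float64(0.07522482008359814), 'phi': np.float64(-77.85209718033447), 'z': np.float64(0.13737389517451612), 'Ft': np.float64(-1.1544504988129873), 'Fr': np.float64(-2.0926224721368882), 'w': 0.026986235750553894, 'g': 25.000595186138526}
-0.038 -0.011; -0.073 -0.028; -0.105 -0.050; -0.134 -0.077; -0.158 -0.108; -0.176 -0.143; -0.190 -0.180; -0.197 -0.218; -0.198 -0.258; -0.193 -0.297
0.011 -0.038; 0.028 -0.073; 0.050 -0.105; 0.077 -0.134; 0.108 -0.158; 0.143 -0.176; 0.180 -0.190; 0.218 -0.197; 0.258 -0.198; 0.297 -0.193
-0.062 -0.022; -0.115 -0.059; -0.158 -0.108; -0.186 -0.167; -0.198 -0.231; -0.193 -0.297; -0.171 -0.358; -0.134 -0.412; -0.084 -0.454; -0.025 -0.482; 0.039 -0.494; 0.104 -0.489
```

Emit:
move_arm(deltas="-0.062 -0.022 0 0 0 0 -0.6;-0.115 -0.059 0 0 0 0 -0.6;-0.158 -0.108 0 0 0 0 -0.6;-0.186 -0.167 0 0 0 0 -0.6;-0.198 -0.231 0 0 0 0 -0.6;-0.193 -0.297 0 0 0 0 -0.6;-0.171 -0.358 0 0 0 0 -0.6;-0.134 -0.412 0 0 0 0 -0.6;-0.084 -0.454 0 0 0 0 -0.6;-0.025 -0.482 0 0 0 0 -0.6;0.039 -0.494 0 0 0 0 -0.6;0.104 -0.489 0 0 0 0 -0.6")

```text
t: 10.02
tcp_pos: [0.6195, -0.0301, 0.1373]
eef_rot: [1.0, 0.029, -0.002, 0.001]
wrist_force: [-5.3, -8.6, 10.6]
gripper_width: 0.0273
grasp_force: 25.0
```

```bash
python3 -c "
from h import *
print(where())
snapshot('top')
for n in('jaw','rear_jaw','cap'): print([(round(d['conf'],2),cam2w('top',d['xyz'])) for d in pinpoint('top',n)[:2]])
print(where())"
```

```text
{'t': 10.025, 'r': np.float64(0.07512107896675989), 'phi': np.float64(101.23219489347503), 'z': np.float64(0.13727394865019532), 'Ft': np.float64(4.013132036634208), 'Fr': np.float64(-9.289885340698389), 'w': 0.02730313779941228, 'g': 25.001569939486217}
[(0.7, array([ 0.60458466, -0.00975444,  0.02141692])), (0.34, array([ 0.59791944, -0.17550675,  0.14021376]))]
[(0.79, array([0.59914434, 0.1001975 , 0.01576153]))]
[(0.6, array([0.75974505, 0.05376671, 0.00077315])), (0.51, array([0.59891503, 0.03549692, 0.01596718]))]
{'t': 10.225, 'r': np.float64(0.074993499641843), 'phi': np.float64(103.03471458601244), 'z': np.float64(0.1374285752675934), 'Ft': np.float64(-3.728916131762187), 'Fr': np.float64(-4.88909207512918), 'w': 0.026800342126813245, 'g': 25.00070644018706}
```

Emit:
move_arm(deltas="0 0 0 0 0 0 0.6;0 0 0 0 0 0 0.6;0 0 0 0 0 0 0.6;0 0 -0.17 0 0 0 0.6;0 0 -0.17 0 0 0 0.6;-0.1 0.489 -0.17 0 0 0 0.6;-0.1 0.489 -0.17 0 0 0 0.6;-0.1 0.489 -0.17 0 0 0 0.6;-0.1 0.489 -0.17 0 0 0 0.6;-0.1 0.489 -0.17 0 0 0 0.6")

```text
t: 11.48
tcp_pos: [0.5983, -0.1782, 0.187]
eef_rot: [1.0, 0.028, -0.001, -0.001]
wrist_force: [0.7, -0.9, 0.2]
gripper_width: 0.0705
grasp_force: 0.0
```

```bash
python3 -c "
from h import *
print(where())
s=state();snapshot('wrist')
for n in ('grip_a','jaw','rear_jaw','cap'): print(n,[(round(d['conf'],2),cam2w('wrist',d['xyz'],s)) for d in pinpoint('wrist',n)[:3]])
"
```

```text
{'t': 11.475, 'r': np.float64(0.07447036153183678), 'phi': np.float64(-78.24290643205111), 'z': np.float64(0.1869840728083011), 'Ft': np.float64(0.8126283464974003), 'Fr': np.float64(0.7737234471417802), 'w': 0.07047069703049996, 'g': 0.0}
grip_a [(0.93, array([ 0.59653008, -0.17915343,  0.14383042])), (0.61, array([ 0.62023958, -0.03102398,  0.13587518]))]
jaw []
rear_jaw [(0.34, array([ 0.60813053, -0.10690142,  0.11477658]))]
cap []
```

Emit:
move_arm(deltas="-0.002 0 0.17 0 0 0 0.6;-0.002 0 0.17 0 0 0 0.6;-0.002 0 0.17 0 0 0 -0.6;-0.002 0 0.17 0 0 0 -0.6;-0.002 0 0.17 0 0 0 -0.6;-0.002 0 0.17 0 0 0 -0.6;-0.002 0 0.17 0 0 0 -0.6;-0.002 0 0.17 0 0 0 -0.6")

```text
t: 12.72
tcp_pos: [0.5983, -0.1784, 0.1374]
eef_rot: [1.0, 0.028, 0.0, -0.001]
wrist_force: [-0.1, 3.9, 3.8]
gripper_width: 0.027
grasp_force: 25.0
```

Emit:
move_arm(deltas="-0.038 -0.011 0 0 0 0 -0.6;-0.073 -0.028 0 0 0 0 -0.6;-0.105 -0.05 0 0 0 0 -0.6;-0.134 -0.077 0 0 0 0 -0.6;-0.158 -0.108 0 0 0 0 -0.6;-0.176 -0.143 0 0 0 0 -0.6;-0.19 -0.18 0 0 0 0 -0.6;-0.197 -0.218 0 0 0 0 -0.6;-0.198 -0.258 0 0 0 0 -0.6;-0.193 -0.297 0 0 0 0 -0.6")

```text
t: 13.98
tcp_pos: [0.5368, -0.0951, 0.1375]
eef_rot: [1.0, 0.028, 0.002, 0.002]
wrist_force: [4.6, -4.4, -0.9]
gripper_width: 0.0269
grasp_force: 25.0
```

```bash
python3 -c "
from h import *
print(where())
snapshot('top')
for n in('jaw','rear_jaw','cap'): print([(round(d['conf'],2),cam2w('top',d['xyz'])) for d in pinpoint('top',n)[:2]])
print(where());print(table(12,57,10))"
```

```text
{'t': 13.975, 'r': np.float64(0.07296936133635848), 'phi': np.float64(10.71085601487648), 'z': np.float64(0.1375090802047875), 'Ft': np.float64(3.810212172841508), 'Fr': np.float64(-5.1375970180956525), 'w': 0.026879456554204154, 'g': 24.99973455327563}
[(0.71, array([ 0.60008395, -0.00561177,  0.02137263]))]
[(0.79, array([0.5957313 , 0.09813162, 0.01830972]))]
[(0.72, array([0.59889772, 0.03669619, 0.01475003])), (0.62, array([ 0.76045994,  0.05315821, -0.00144691]))]
{'t': 14.175, 'r': np.float64(0.07300381560159064), 'phi': np.float64(11.626194150476607), 'z': np.float64(0.13749287521171766), 'Ft': np.float64(-0.7946926031258204), 'Fr': np.float64(-5.034555713636379), 'w': 0.027491688093348364, 'g': 25.00002029366442}
0.005 -0.019; 0.011 -0.038; 0.019 -0.056; 0.028 -0.073; 0.039 -0.090; 0.050 -0.105; 0.063 -0.120; 0.077 -0.134; 0.092 -0.146; 0.108 -0.158
```

Emit:
move_arm(deltas="0.007 -0.038 0 0 0 0 -0.6;0.024 -0.073 0 0 0 0 -0.6;0.046 -0.105 0 0 0 0 -0.6;0.074 -0.134 0 0 0 0 -0.6;0.105 -0.158 0 0 0 0 -0.6;0.14 -0.176 0 0 0 0 -0.6")

```text
t: 14.92
tcp_pos: [0.5736, -0.0396, 0.1374]
eef_rot: [1.0, 0.028, -0.001, 0.001]
wrist_force: [-3.0, -3.9, 6.3]
gripper_width: 0.0272
grasp_force: 25.0
```

```bash
python3 -c "
from h import *
print(where())"
```

```text
{'t': 14.925, 'r': np.float64(0.07401373701753988), 'phi': np.float64(64.59540339927248), 'z': np.float64(0.137359659465754), 'Ft': np.float64(4.51013930665058), 'Fr': np.float64(-1.9778400442691249), 'w': 0.0272132027560294, 'g': 25.000796071981313}
```

Emit:
move_arm(deltas="0.038 -0.014 0 0 0 0 -0.6;0.078 -0.02 0 0 0 0 -0.6;0.118 -0.021 0 0 0 0 -0.6;0.157 -0.016 0 0 0 0 -0.6")

```text
t: 15.42
tcp_pos: [0.6201, -0.03, 0.1374]
eef_rot: [1.0, 0.028, -0.001, -0.001]
wrist_force: [-3.3, 3.7, 7.6]
gripper_width: 0.0269
grasp_force: 25.0
```

```bash
python3 -c "
from h import *
print(where());im=snapshot('top');print(where())
for n in('jaw','rear_jaw','cap'): print([(round(d['conf'],2),cam2w('top',d['xyz'])) for d in pinpoint('top',n)[:2]])
cv2.imwrite('pics/t2.png',cv2.resize(im[190:290,230:420],None,fx=4,fy=4))
"
```

```text
{'t': 15.425, 'r': np.float64(0.07529572457990118), 'phi': np.float64(101.60978978105324), 'z': np.float64(0.13737646157261407), 'Ft': np.float64(3.839813081008561), 'Fr': np.float64(3.212150887011084), 'w': 0.026946635449474322, 'g': 25.000995742884697}
{'t': 15.475, 'r': np.float64(0.07528538030458551), 'phi': np.float64(102.83869267684321), 'z': np.float64(0.13744571491070548), 'Ft': np.float64(1.4368115722226196), 'Fr': np.float64(4.183986574981298), 'w': 0.02724091685966714, 'g': 25.0006941423635}
[(0.82, array([6.03149976e-01, 5.96122775e-05, 2.14946131e-02]))]
[(0.75, array([0.59454909, 0.10024283, 0.01823773])), (0.44, array([0.59731745, 0.04461058, 0.01359887]))]
[(0.72, array([0.59776658, 0.0457073 , 0.01477169])), (0.6, array([0.76043991, 0.05396023, 0.00087179]))]
```

View pics/t2.png

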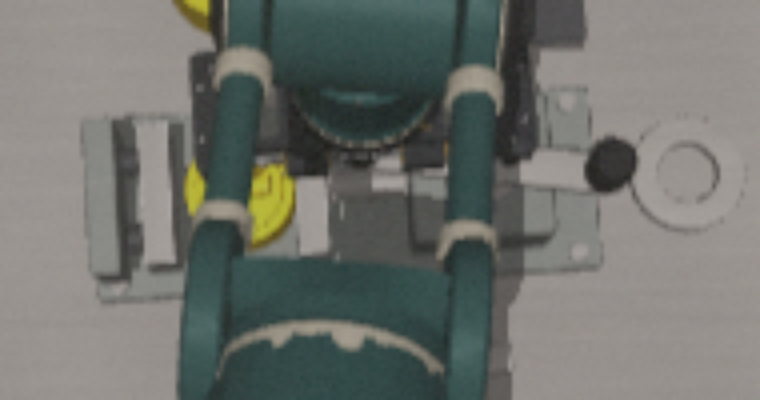

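The picture shows the front jaw against the cap (cap 187–295, jaw face about 298) and a few mm left to the rear jaw face (about 178). Next I'll regrip for the final stroke.

Emit:
move_arm(deltas="0 0 0 0 0 0 0.6;0 0 0 0 0 0 0.6;0 0 0 0 0 0 0.6;0 0 -0.17 0 0 0 0.6;0 0 -0.17 0 0 0 0.6;-0.1 0.489 -0.17 0 0 0 0.6;-0.1 0.489 -0.17 0 0 0 0.6;-0.1 0.489 -0.17 0 0 0 0.6;-0.1 0.489 -0.17 0 0 0 0.6;-0.1 0.489 -0.17 0 0 0 0.6")

```text
t: 16.88
tcp_pos: [0.5989, -0.1784, 0.187]
eef_rot: [1.0, 0.028, -0.001, -0.0]
wrist_force: [-0.5, 1.3, 0.1]
gripper_width: 0.0706
grasp_force: 0.0
```

```bash
python3 -c "
from h import *
print(where())
s=state();snapshot('wrist')
for n in ('grip_a',): print(n,[(round(d['conf'],2),cam2w('wrist',d['xyz'],s)) for d in pinpoint('wrist',n)[:3]])
print(table(-78,-28,8));print(table(-28,2,6));print(table(-78,102,18))
"
```

```text
{'t': 16.875, 'r': np.float64(0.07459598153582979), 'phi': np.float64(-78.71535642244719), 'z': np.float64(0.18699053013214062), 'Ft': np.float64(-0.6801656095605599), 'Fr': np.float64(-1.261418232791919), 'w': 0.07061712942070562, 'g': 0.0}
grip_a [(0.87, array([ 0.59634558, -0.17951673,  0.13710812])), (0.64, array([ 0.62041895, -0.02816593,  0.13913265]))]
-0.026 -0.007; -0.052 -0.017; -0.076 -0.030; -0.098 -0.045; -0.119 -0.062; -0.138 -0.082; -0.155 -0.104; -0.169 -0.127
-0.009 -0.020; -0.017 -0.040; -0.023 -0.061; -0.027 -0.083; -0.029 -0.104; -0.029 -0.126
-0.042 -0.013; -0.081 -0.033; -0.115 -0.059; -0.145 -0.091; -0.169 -0.127; -0.186 -0.167; -0.196 -0.210; -0.198 -0.253; -0.193 -0.297; -0.180 -0.338; -0.160 -0.377; -0.134 -0.412; -0.102 -0.442; -0.065 -0.465; -0.025 -0.482; 0.017 -0.492; 0.061 -0.494; 0.104 -0.489
```

Emit:
move_arm(deltas="-0.005 0 0.17 0 0 0 0.6;-0.005 0 0.17 0 0 0 0.6;-0.005 0 0.17 0 0 0 -0.6;-0.005 0 0.17 0 0 0 -0.6;-0.005 0 0.17 0 0 0 -0.6;-0.005 0 0.17 0 0 0 -0.6;-0.005 0 0.17 0 0 0 -0.6;-0.005 0 0.17 0 0 0 -0.6")

```text
t: 17.98
tcp_pos: [0.598, -0.179, 0.1374]
eef_rot: [1.0, 0.028, 0.0, -0.0]
wrist_force: [-1.5, 1.8, 4.1]
gripper_width: 0.0275
grasp_force: 25.0
```

Emit:
move_arm(deltas="-0.026 -0.007 0 0 0 0 -0.6;-0.052 -0.017 0 0 0 0 -0.6;-0.076 -0.03 0 0 0 0 -0.6;-0.098 -0.045 0 0 0 0 -0.6;-0.119 -0.062 0 0 0 0 -0.6;-0.138 -0.082 0 0 0 0 -0.6;-0.155 -0.104 0 0 0 0 -0.6;-0.169 -0.127 0 0 0 0 -0.6")

```text
t: 18.98
tcp_pos: [0.5445, -0.1443, 0.1373]
eef_rot: [1.0, 0.028, 0.0, 0.001]
wrist_force: [3.4, -3.6, 5.1]
gripper_width: 0.0269
grasp_force: 25.0
```

```bash
python3 -c "
from h import *
print(where());s=state();im=snapshot('top');w=snapshot('wrist');print(where())
for c in('top','wrist'):
  for n in('jaw','rear_jaw','cap'): print(c,n,[(round(d['conf'],2),cam2w(c,d['xyz'],s)) for d in pinpoint(c,n)[:2]])
cv2.imwrite('pics/t3.png',np.hstack([cv2.resize(im[190:290,230:420],(608,320)),]));cv2.imwrite('pics/w3.png',w)
"
```

```text
{'t': 18.975, 'r': np.float64(0.07592192996326518), 'phi': np.float64(-28.295169276667334), 'z': np.float64(0.13734454079784297), 'Ft': np.float64(4.8706842898512255), 'Fr': np.float64(-1.0339997189889476), 'w': 0.026918461524460778, 'g': 25.00071162103268}
{'t': 19.075, 'r': np.float64(0.07592894038959158), 'phi': np.float64(-27.548166527162632), 'z': np.float64(0.137295543459828), 'Ft': np.float64(1.350975689920223), 'Fr': np.float64(0.1703844753353434), 'w': 0.027492491356003988, 'g': 25.001092237362172}
top jaw [(0.91, array([0.59988971, 0.00238748, 0.01759055])), (0.56, array([0.59549707, 0.10183272, 0.0166523 ]))]
top rear_jaw [(0.78, array([0.59308946, 0.10295603, 0.01731683])), (0.27, array([ 0.67022021, -0.06288539,  0.1392708 ]))]
top cap [(0.89, array([0.59614578, 0.04632214, 0.0141353 ])), (0.57, array([0.75950725, 0.05397082, 0.00316308]))]
wrist jaw [(0.81, array([0.59592728, 0.00428313, 0.02091638]))]
wrist rear_jaw []
wrist cap [(0.61, array([0.5960904 , 0.0505563 , 0.01820858]))]
```

View pics/w3.png

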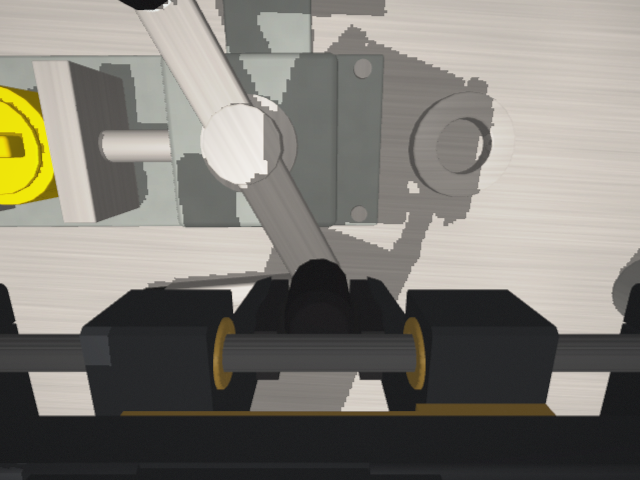

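Emit:
move_arm(deltas="-0.009 -0.02 0 0 0 0 -0.6;-0.017 -0.04 0 0 0 0 -0.6;-0.023 -0.061 0 0 0 0 -0.6;-0.027 -0.083 0 0 0 0 -0.6")

```text
t: 19.88
tcp_pos: [0.5348, -0.12, 0.1373]
eef_rot: [1.0, 0.028, -0.0, 0.001]
wrist_force: [1.5, -4.2, 7.0]
gripper_width: 0.0273
grasp_force: 25.0
```

```bash
python3 -c "
from h import *
print(where());print(table(-8,12,4));print(table(12,32,4));print(table(32,52,4));print(table(52,72,4))
"
```

```text
{'t': 19.875, 'r': np.float64(0.07602466497505739), 'phi': np.float64(-8.421960632258008), 'z': np.float64(0.13728970298084586), 'Ft': np.float64(4.4632885507794375), 'Fr': np.float64(-0.6031025464403268), 'w': 0.027327482877171145, 'g': 25.000979264150374}
-0.002 -0.022; -0.002 -0.044; -0.001 -0.065; 0.003 -0.087
0.005 -0.021; 0.013 -0.042; 0.022 -0.062; 0.033 -0.081
0.012 -0.018; 0.026 -0.035; 0.042 -0.050; 0.058 -0.065
0.018 -0.013; 0.037 -0.024; 0.056 -0.033; 0.077 -0.041
```

Emit:
move_arm(deltas="-0.002 -0.022 0 0 0 0 -0.6;-0.002 -0.044 0 0 0 0 -0.6;-0.001 -0.065 0 0 0 0 -0.6;0.003 -0.087 0 0 0 0 -0.6")

```text
t: 20.38
tcp_pos: [0.5339, -0.0939, 0.1373]
eef_rot: [1.0, 0.028, -0.001, 0.001]
wrist_force: [-0.0, -5.0, 8.7]
gripper_width: 0.027
grasp_force: 25.0
```

```bash
python3 -c "
from h import *
print(where())
"
```

```text
{'t': 20.375, 'r': np.float64(0.07600053384594814), 'phi': np.float64(11.346818156539467), 'z': np.float64(0.13726121157622298), 'Ft': np.float64(4.939289178346278), 'Fr': np.float64(-0.6855246339175426), 'w': 0.026992550910184255, 'g': 25.00094959308626}
```

Emit:
move_arm(deltas="0.005 -0.021 0 0 0 0 -0.6;0.013 -0.042 0 0 0 0 -0.6;0.022 -0.062 0 0 0 0 -0.6;0.033 -0.081 0 0 0 0 -0.6")

```text
t: 20.88
tcp_pos: [0.5421, -0.0691, 0.1373]
eef_rot: [1.0, 0.028, -0.001, 0.001]
wrist_force: [-0.6, -3.9, 9.6]
gripper_width: 0.0272
grasp_force: 25.0
```

```bash
python3 -c "
from h import *
print(where())
"
```

```text
{'t': 20.875, 'r': np.float64(0.07585339419595433), 'phi': np.float64(31.160713153599346), 'z': np.float64(0.13726153565961582), 'Ft': np.float64(3.7074077019678215), 'Fr': np.float64(-1.2519079700496514), 'w': 0.027179617453550298, 'g': 25.00115710477985}
```

Emit:
move_arm(deltas="0.012 -0.018 0 0 0 0 -0.6;0.026 -0.035 0 0 0 0 -0.6;0.042 -0.05 0 0 0 0 -0.6;0.058 -0.065 0 0 0 0 -0.6")

```text
t: 21.38
tcp_pos: [0.5577, -0.0491, 0.1372]
eef_rot: [1.0, 0.028, -0.002, 0.001]
wrist_force: [-2.8, -6.4, 10.3]
gripper_width: 0.0274
grasp_force: 25.0
```

```bash
python3 -c "
from h import *
print(where());s=state();im=snapshot('top')
for c in('top',):
  for n in('jaw','rear_jaw','cap'): print(c,n,[(round(d['conf'],2),cam2w(c,d['xyz'],s)) for d in pinpoint(c,n)[:2]])
cv2.imwrite('pics/t4.png',cv2.resize(im[190:290,230:420],(760,400)))
"
```

```text
{'t': 21.375, 'r': np.float64(0.07567898971192079), 'phi': np.float64(50.42008497869971), 'z': np.float64(0.13722439702175465), 'Ft': np.float64(6.386158488744835), 'Fr': np.float64(-2.8008560128169417), 'w': 0.027376303630045413, 'g': 25.001378359738737}
top jaw []
top rear_jaw [(0.85, array([0.59826404, 0.09970891, 0.01977853]))]
top cap [(0.87, array([0.75802862, 0.05168382, 0.00204806])), (0.52, array([0.59659151, 0.05151985, 0.01630904]))]
```

View pics/t4.png

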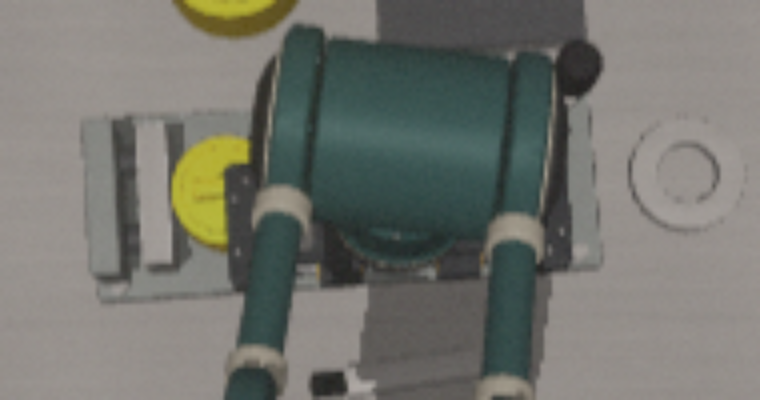

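The picture shows the cap's edge (172) meeting the rear jaw face (about 172), and the force has risen to 6.4 N, so the jaws now bear on the cap. From here I'll take smaller steps.

Emit:
move_arm(deltas="0.012 -0.009 0 0 0 0 -0.6;0.025 -0.017 0 0 0 0 -0.6;0.037 -0.024 0 0 0 0 -0.6")

```text
t: 21.95
tcp_pos: [0.5677, -0.0414, 0.1372]
eef_rot: [1.0, 0.028, -0.003, 0.001]
wrist_force: [-5.2, -5.5, 12.8]
gripper_width: 0.0273
grasp_force: 25.0
```

```bash
python3 -c "
from h import *
print(where());print(table(62,72,3))
"
```

```text
{'t': 21.95, 'r': np.float64(0.07552146734236091), 'phi': np.float64(59.99482373925006), 'z': np.float64(0.13720718287496797), 'Ft': np.float64(7.361635682101227), 'Fr': np.float64(-1.7080669693820982), 'w': 0.0273195108111593, 'g': 25.001687743642833}
0.013 -0.006; 0.026 -0.012; 0.040 -0.017
```

Emit:
move_arm(deltas="0.013 -0.006 0 0 0 0 -0.6;0.026 -0.012 0 0 0 0 -0.6;0.04 -0.017 0 0 0 0 -0.6")

```text
t: 22.32
tcp_pos: [0.5788, -0.0356, 0.1372]
eef_rot: [1.0, 0.028, -0.004, 0.001]
wrist_force: [-7.5, -3.5, 13.8]
gripper_width: 0.0271
grasp_force: 25.0
```

```bash
python3 -c "
from h import *
print(where());print(table(72,82,3))
"
```

```text
{'t': 22.325, 'r': np.float64(0.07534388261458101), 'phi': np.float64(69.50074226928363), 'z': np.float64(0.1372103639485219), 'Ft': np.float64(8.285593063712142), 'Fr': np.float64(-0.15406591309710072), 'w': 0.027054533660080045, 'g': 25.00187576348253}
0.014 -0.004; 0.028 -0.007; 0.042 -0.010
```

Emit:
move_arm(deltas="0.009 -0.003 0 0 0 0 -0.6;0.018 -0.005 0 0 0 0 -0.6")

```text
t: 22.58
tcp_pos: [0.5838, -0.0337, 0.1372]
eef_rot: [1.0, 0.028, -0.004, 0.001]
wrist_force: [-8.7, -3.6, 14.9]
gripper_width: 0.0276
grasp_force: 25.0
```

```bash
python3 -c "
from h import *
print(where())
for k in range(3): snapshot('top');print(where())
"
```

```text
{'t': 22.575, 'r': np.float64(0.07526256144066974), 'phi': np.float64(73.56023981802807), 'z': np.float64(0.1372002615006291), 'Ft': np.float64(9.365534622740055), 'Fr': np.float64(-0.4521537203745498), 'w': 0.027584486546902827, 'g': 25.00187813770026}
{'t': 22.625, 'r': np.float64(0.07528472490516577), 'phi': np.float64(73.7834803806599), 'z': np.float64(0.13720312996420567), 'Ft': np.float64(8.328331923123956), 'Fr': np.float64(-1.4896924298768934), 'w': 0.02724323264071477, 'g': 25.001945158437593}
{'t': 22.675, 'r': np.float64(0.0752758965949492), 'phi': np.float64(73.7841782237566), 'z': np.float64(0.13719683487368606), 'Ft': np.float64(8.13730059898076), 'Fr': np.float64(-0.7331132911630607), 'w': 0.02717417312429113, 'g': 25.001893414155347}
{'t': 22.725, 'r': np.float64(0.07526088660498097), 'phi': np.float64(73.78095845150119), 'z': np.float64(0.13721032765218857), 'Ft': np.float64(8.293964246936266), 'Fr': np.float64(-1.3634216548281302), 'w': 0.02736662313539187, 'g': 25.00191106024431}
```

Emit:
move_arm(deltas="0 0 0 0 0 0 0.6;0 0 0 0 0 0 0.6;0 0 0 0 0 0 0.6;0 0 0 0 0 0 0.6;0 0 -0.2 0 0 0 0.6;0 0 -0.4 0 0 0 0.6;0 0 -0.5 0 0 0 0.6;-0.4 0 -0.5 0 0 0 0.6;-0.4 0 -0.5 0 0 0 0.6;-0.4 0 -0.5 0 0 0 0.6")

```text
t: 23.98
tcp_pos: [0.4639, -0.0392, 0.2859]
eef_rot: [1.0, 0.028, -0.001, -0.0]
wrist_force: [0.7, -0.0, 0.9]
gripper_width: 0.0706
grasp_force: 0.0
```

```bash
python3 -c "
from h import *
s=state();print(where());w=snapshot('wrist');im=snapshot('top')
for c in('top','wrist'):
  for n in('grip_a','jaw','rear_jaw','cap'): print(c,n,[(round(d['conf'],2),cam2w(c,d['xyz'],s)) for d in pinpoint(c,n)[:2]])
cv2.imwrite('pics/t5.png',cv2.resize(im[150:320,100:440],(800,400)));cv2.imwrite('pics/w5.png',w)
"
```

```text
{'t': 23.975, 'r': np.float64(0.15930140459998451), 'phi': np.float64(27.509805358258408), 'z': np.float64(0.2858501594657242), 'Ft': np.float64(-0.27185597793443783), 'Fr': np.float64(-0.6774482513457551), 'w': 0.07057351295026594, 'g': 0.0}
top grip_a [(0.86, array([ 0.56442722, -0.04398462,  0.14000889])), (0.73, array([ 0.65192564, -0.16391999,  0.13556426]))]
top jaw [(0.76, array([0.59832607, 0.0105033 , 0.01846155])), (0.22, array([ 0.69273057, -0.10366611,  0.18276858]))]
top rear_jaw [(0.91, array([0.59639924, 0.09982899, 0.02294683])), (0.31, array([0.59644174, 0.05212159, 0.01669045]))]
top cap [(0.8, array([0.59909766, 0.05489441, 0.01383081])), (0.65, array([0.75653604, 0.05389746, 0.00132555]))]
wrist grip_a [(0.78, array([ 0.56476858, -0.04172163,  0.13719411]))]
wrist jaw [(0.65, array([0.59389727, 0.01157377, 0.01792404]))]
wrist rear_jaw [(0.79, array([0.59441026, 0.0959278 , 0.01876533]))]
wrist cap [(0.61, array([0.59762221, 0.05754579, 0.01869364]))]
```

View pics/w5.png

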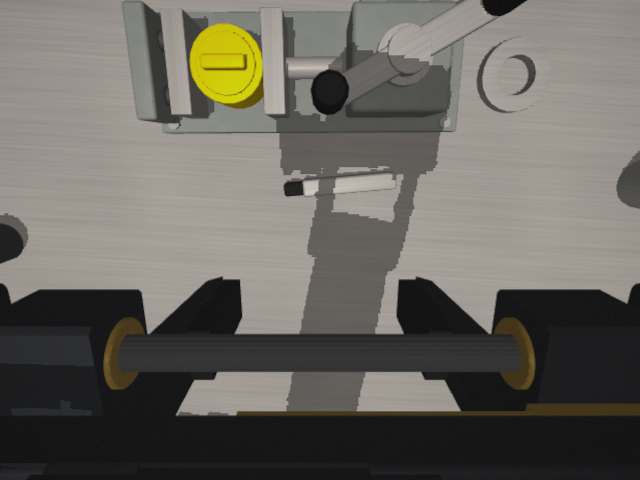

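View pics/t5.png

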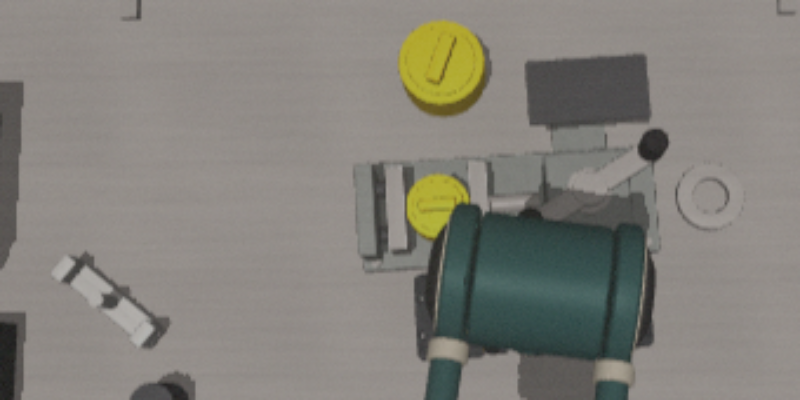

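The wrist picture shows the cap flat between both jaws (jaw faces about 186 and 265, cap 190–263). But the handle at (330,92) sits at about φ=57°, not the 74° where I let go, so it either sprang back or was nudged. I'll regrip and test this while unloading slowly.

Emit:
move_arm(deltas="0.335 0.033 0 0 0 0 0.6;0.335 0.033 0 0 0 0 0.6;0.335 0.033 0 0 0 0 0.6;0.335 0.033 0.2 0 0 0 0.6;0.335 0.033 0.4 0 0 0 0.6;0.335 0.033 0.497 0 0 0 0.6;0.335 0.033 0.497 0 0 0 -0.6;0.335 0.033 0.497 0 0 0 -0.6;0.335 0.033 0.497 0 0 0 -0.6;0.335 0.033 0.497 0 0 0 -0.6;0.335 0.033 0.497 0 0 0 -0.6;0.335 0.033 0.497 0 0 0 -0.6", force=35)

```text
t: 25.98
tcp_pos: [0.5693, -0.0436, 0.1391]
eef_rot: [1.0, 0.028, 0.001, -0.0]
wrist_force: [-1.9, 1.8, 6.1]
gripper_width: 0.0271
grasp_force: 35.0
```

```bash
python3 -c "
from h import *
print(where())
s=state();snapshot('top');print([(round(d['conf'],2),cam2w('top',d['xyz'])) for d in pinpoint('top','grip_a')[:2]])
print(where());print(table(57,75,4))
"
```

```text
{'t': 25.975, 'r': np.float64(0.07284148766401802), 'phi': np.float64(60.116965637091994), 'z': np.float64(0.13910223051374535), 'Ft': np.float64(0.5840784286405452), 'Fr': np.float64(2.535888918390014), 'w': 0.027050413342021285, 'g': 35.00122373923659}
[(0.55, array([ 0.64860646, -0.16358538,  0.13973692])), (0.38, array([ 0.61723664, -0.24770237, -0.00142627]))]
{'t': 26.075, 'r': np.float64(0.07286066929284546), 'phi': np.float64(60.0895005514022), 'z': np.float64(0.139084593767567), 'Ft': np.float64(0.06781426517287914), 'Fr': np.float64(1.9686999664410203), 'w': 0.02714907434349036, 'g': 35.0012431293726}
0.017 -0.010; 0.034 -0.019; 0.053 -0.026; 0.071 -0.032
```

Emit:
move_arm(deltas="0.011 -0.007 0 0 0 0 -0.6;0.022 -0.013 0 0 0 0 -0.6;0.033 -0.018 0 0 0 0 -0.6")

```text
t: 26.45
tcp_pos: [0.5768, -0.0387, 0.139]
eef_rot: [1.0, 0.028, -0.001, 0.001]
wrist_force: [-7.9, -2.5, 10.6]
gripper_width: 0.0269
grasp_force: 35.0
```

```bash
python3 -c "
from h import *
print(where())
"
```

```text
{'t': 26.45, 'r': np.float64(0.07331953353979581), 'phi': np.float64(67.11880040955374), 'z': np.float64(0.13897893328194083), 'Ft': np.float64(8.216059593315894), 'Fr': np.float64(1.2045253714466646), 'w': 0.026926071524775868, 'g': 35.00192007981241}
```

Emit:
move_arm(deltas="0.012 -0.005 0 0 0 0 -0.6;0.024 -0.01 0 0 0 0 -0.6;0.037 -0.014 0 0 0 0 -0.6")

```text
t: 26.82
tcp_pos: [0.5873, -0.0339, 0.139]
eef_rot: [1.0, 0.028, -0.002, 0.001]
wrist_force: [-9.5, -2.1, 11.2]
gripper_width: 0.027
grasp_force: 35.0
```

```bash
python3 -c "
from h import *
print(where());snapshot('top');print(where())
"
```

```text
{'t': 26.825, 'r': np.float64(0.07390326718989022), 'phi': np.float64(76.09856639497072), 'z': np.float64(0.13898372107942528), 'Ft': np.float64(9.68149342952376), 'Fr': np.float64(0.8352374160664435), 'w': 0.026979832318268455, 'g': 35.00192422885448}
{'t': 26.875, 'r': np.float64(0.07393456816583649), 'phi': np.float64(76.46316529918451), 'z': np.float64(0.1389734377856376), 'Ft': np.float64(8.37969655508009), 'Fr': np.float64(1.317683131939363), 'w': 0.02717010805200469, 'g': 35.00198512338102}
```

Emit:
move_arm(deltas="-0.006 0.002 0 0 0 0 -0.6;-0.012 0.004 0 0 0 0 -0.6")

```text
t: 27.12
tcp_pos: [0.5861, -0.0344, 0.1391]
eef_rot: [1.0, 0.028, 0.001, 0.0]
wrist_force: [-1.8, 1.7, 5.5]
gripper_width: 0.0269
grasp_force: 35.0
```

```bash
python3 -c "
from h import *
print(where())
"
```

```text
{'t': 27.125, 'r': np.float64(0.07381505676438421), 'phi': np.float64(75.06016327091838), 'z': np.float64(0.13908079393461023), 'Ft': np.float64(1.2173492431939281), 'Fr': np.float64(2.160919850308977), 'w': 0.026925271623659205, 'g': 35.00121597200632}
```

Backing off 1.4° drops the load to about 1 N and the crank holds, so it is self-locking. I'll release unloaded and check before lifting.

Emit:
move_arm(deltas="0 0 0 0 0 0 0.2;0 0 0 0 0 0 0.2;0 0 0 0 0 0 0.2;0 0 0 0 0 0 0.2")

```text
t: 27.62
tcp_pos: [0.5853, -0.0344, 0.1373]
eef_rot: [1.0, 0.028, -0.0, -0.0]
wrist_force: [0.8, 0.0, 0.5]
gripper_width: 0.053
grasp_force: 0.0
```

```bash
python3 -c "
from h import *
s=state();print(where());w=snapshot('wrist');snapshot('top')
for c in('top','wrist'): print(c,[(round(d['conf'],2),cam2w(c,d['xyz'],s)) for d in pinpoint(c,'grip_a')[:2]])
cv2.imwrite('pics/w6.png',w)
"
```

```text
{'t': 27.625, 'r': np.float64(0.07406749555333486), 'phi': np.float64(74.49272041529902), 'z': np.float64(0.1373134675411537), 'Ft': np.float64(-0.7967239535719843), 'Fr': np.float64(-0.24581340649037106), 'w': 0.05299762789332926, 'g': 0.0}
top [(0.84, array([ 0.64771545, -0.16507721,  0.13951207])), (0.76, array([ 0.56598858, -0.04339902,  0.14043224]))]
wrist [(0.97, array([ 0.56439465, -0.04175471,  0.1394    ]))]
```

View pics/w6.png

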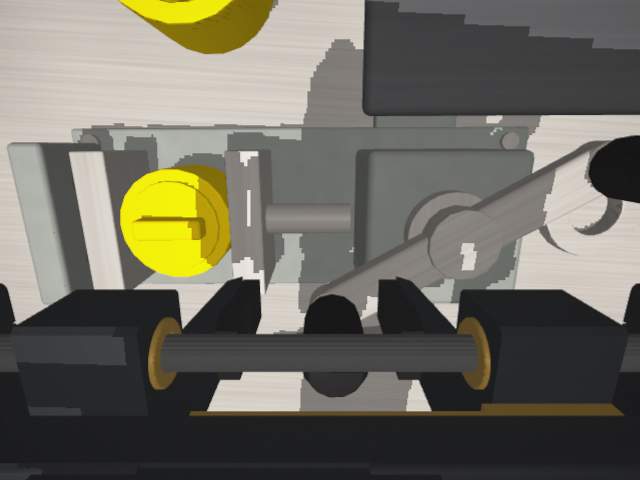

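The handle at (333,345) is back at about φ=58°. The spring part of the load (about 5 N) slightly exceeds the friction (about 4 N), so a free release overshoots backwards. I'll regrip, tighten, then let it back slowly until it rests with no load, and release there.

Emit:
move_arm(deltas="-0.067 0.026 0 0 0 0 0.2;-0.067 0.026 0 0 0 0 0.2;-0.067 0.026 0 0 0 0 0.2;-0.067 0.026 0 0 0 0 -0.6;-0.067 0.026 0 0 0 0 -0.6;-0.067 0.026 0 0 0 0 -0.6;-0.067 0.026 0 0 0 0 -0.6;-0.067 0.026 0 0 0 0 -0.6")

```text
t: 28.82
tcp_pos: [0.5658, -0.0431, 0.1376]
eef_rot: [1.0, 0.028, 0.0, -0.0]
wrist_force: [0.6, 1.5, 1.1]
gripper_width: 0.027
grasp_force: 35.0
```

```bash
cat >> h.py <<'E'
def hand(r=.0752):
    d=where();ph=np.degrees(np.arcsin(d["r"]*np.sin(np.radians(d["phi"]))/r))
    return {k:round(float(v),4) for k,v in d.items()},"handle",round(float(ph),1)
E
python3 -c "
from h import *
print(hand());print(table(58,66,4))
"
```

```text
({'t': 28.825, 'r': 0.0752, 'phi': 58.083, 'z': 0.1376, 'Ft': -1.3926, 'Fr': 0.861, 'w': 0.027, 'g': 35.0001}, 'handle', 58.1)
0.007 -0.004; 0.015 -0.009; 0.023 -0.013; 0.031 -0.016
```

Emit:
move_arm(deltas="0.007 -0.004 0 0 0 0 -0.6;0.015 -0.009 0 0 0 0 -0.6;0.023 -0.013 0 0 0 0 -0.6;0.031 -0.016 0 0 0 0 -0.6")

```text
t: 29.32
tcp_pos: [0.5726, -0.0389, 0.1375]
eef_rot: [1.0, 0.028, -0.003, 0.001]
wrist_force: [-7.7, -1.4, 5.8]
gripper_width: 0.0273
grasp_force: 35.0
```

```bash
python3 -c "
from h import *
print(hand())
for k in range(4): snapshot('top');print(hand()[0]['Ft'],hand()[2])
"
```

```text
({'t': 29.325, 'r': 0.0752, 'phi': 64.1383, 'z': 0.1375, 'Ft': 7.3544, 'Fr': 2.5258, 'w': 0.0273, 'g': 35.0012}, 'handle', 64.1)
7.6411 64.3
6.9617 64.3
7.2918 64.3
6.7612 64.3
```

Emit:
move_arm(deltas="0.008 -0.003 0 0 0 0 -0.6;0.016 -0.0065 0 0 0 0 -0.6")

```text
t: 29.78
tcp_pos: [0.577, -0.0366, 0.1375]
eef_rot: [1.0, 0.028, -0.003, 0.001]
wrist_force: [-8.7, -2.8, 5.9]
gripper_width: 0.027
grasp_force: 35.0
```

```bash
python3 -c "
from h import *
print(hand())
"
```

```text
({'t': 29.775, 'r': 0.0752, 'phi': 67.9555, 'z': 0.1375, 'Ft': 9.0756, 'Fr': 1.2053, 'w': 0.027, 'g': 35.0011}, 'handle', 67.9)
```

Emit:
move_arm(deltas="-0.002 0.001 0 0 0 0 -0.6;-0.004 0.002 0 0 0 0 -0.6;-0.006 0.003 0 0 0 0 -0.6;-0.008 0.0035 0 0 0 0 -0.6;-0.009 0.004 0 0 0 0 -0.6;-0.01 0.0045 0 0 0 0 -0.6")

```text
t: 30.52
tcp_pos: [0.5767, -0.0368, 0.1376]
eef_rot: [1.0, 0.028, 0.0, -0.0]
wrist_force: [-2.7, 3.2, 1.9]
gripper_width: 0.0269
grasp_force: 35.0
```

```bash
python3 -c "
from h import *
print(hand())
for k in range(4): snapshot('top');print(hand()[0]['Ft'],hand()[2])
"
```

```text
({'t': 30.525, 'r': 0.0751, 'phi': 67.7044, 'z': 0.1376, 'Ft': 1.0931, 'Fr': 4.0798, 'w': 0.0269, 'g': 35.0004}, 'handle', 67.5)
0.2 67.3
-0.3417 67.3
0.6479 67.3
0.3313 67.3
```

Emit:
move_arm(deltas="-0.003 0.001 0 0 0 0 -0.6;-0.003 0.001 0 0 0 0 -0.6")

```text
t: 30.98
tcp_pos: [0.5755, -0.0374, 0.1376]
eef_rot: [1.0, 0.028, -0.0, -0.0]
wrist_force: [-3.4, 3.8, 1.5]
gripper_width: 0.0263
grasp_force: 35.0
```

```bash
python3 -c "
from h import *
print(hand())
for k in range(5): snapshot('top');print(hand()[0]['Ft'],hand()[2])
"
```

```text
({'t': 30.975, 'r': 0.0751, 'phi': 66.6802, 'z': 0.1376, 'Ft': 1.3147, 'Fr': 4.896, 'w': 0.0263, 'g': 35.0005}, 'handle', 66.4)
0.9399 66.4
1.6869 66.4
0.4287 66.4
0.771 66.4
-0.5357 66.4
```

Emit:
move_arm(deltas="-0.003 0.001 0 0 0 0 -0.6;-0.005 0.002 0 0 0 0 -0.6;-0.005 0.002 0 0 0 0 -0.6")

```text
t: 31.6
tcp_pos: [0.574, -0.0382, 0.1376]
eef_rot: [1.0, 0.028, -0.0, -0.0]
wrist_force: [-3.6, 4.3, 2.7]
gripper_width: 0.0269
grasp_force: 35.0
```

```bash
python3 -c "
from h import *
print(hand())
for k in range(5): snapshot('top');print(hand()[0]['Ft'],hand()[2])
"
```

```text
({'t': 31.6, 'r': 0.0751, 'phi': 65.3731, 'z': 0.1376, 'Ft': 1.1308, 'Fr': 5.4516, 'w': 0.0269, 'g': 35.0004}, 'handle', 65.2)
-0.1827 65.1
0.4988 65.2
0.1345 65.2
0.7428 65.2
0.1199 65.2
```

Emit:
move_arm(deltas="-0.002 -0.004 0 0 0 0 -0.6;-0.002 -0.004 0 0 0 0 -0.6")

```text
t: 32.1
tcp_pos: [0.574, -0.038, 0.1376]
eef_rot: [1.0, 0.028, 0.001, 0.001]
wrist_force: [-0.5, -0.7, -0.3]
gripper_width: 0.0269
grasp_force: 35.0
```

```bash
python3 -c "
from h import *
print(hand())
for k in range(4): snapshot('top');print(hand()[0]['Ft'],hand()[0]['Fr'],hand()[2])
"
```

```text
({'t': 32.1, 'r': 0.0752, 'phi': 65.4029, 'z': 0.1376, 'Ft': 0.7443, 'Fr': -0.3632, 'w': 0.0269, 'g': 34.9999}, 'handle', 65.4)
1.294 -1.5792 65.4
0.259 -2.6904 65.4
1.3867 -2.339 65.5
2.3531 -2.3979 65.5
```

Emit:
move_arm(deltas="0 0 0 0 0 0 0.2;0 0 0 0 0 0 0.2;0 0 0 0 0 0 0.2;0 0 0 0 0 0 0.2")

```text
t: 32.8
tcp_pos: [0.5736, -0.037, 0.1377]
eef_rot: [1.0, 0.028, 0.0, -0.0]
wrist_force: [-0.1, -0.1, -0.1]
gripper_width: 0.0531
grasp_force: 0.0
```

```bash
python3 -c "
from h import *
s=state();print(hand());snapshot('wrist');snapshot('top')
for c in('top','wrist'):
  for k in range(1): print(c,[(round(d['conf'],2),cam2w(c,d['xyz'],s)) for d in pinpoint(c,'grip_a')[:2]])
"
```

```text
({'t': 32.8, 'r': 0.0763, 'phi': 65.5079, 'z': 0.1377, 'Ft': 0.1441, 'Fr': -0.0442, 'w': 0.0531, 'g': 0.0}, 'handle', 67.4)
top [(0.49, array([ 0.64754615, -0.16647702,  0.13777371]))]
wrist [(0.57, array([ 0.56656726, -0.03939512,  0.13757725]))]
```

Emit:
move_arm(deltas="0 0 -0.2 0 0 0 0.2;0 0 -0.4 0 0 0 0.2;0 0 -0.5 0 0 0 0.2;0 0 -0.5 0 0 0 0.2;-0.4 0 -0.5 0 0 0 0.6;-0.4 0 -0.5 0 0 0 0.6;-0.4 0 -0.5 0 0 0 0.6;-0.4 0 -0.5 0 0 0 0.6")

```text
t: 34.0
tcp_pos: [0.4536, -0.0438, 0.2865]
eef_rot: [1.0, 0.028, -0.0, -0.0]
wrist_force: [0.2, -0.4, 0.9]
gripper_width: 0.0702
grasp_force: 0.0
```

```bash
python3 -c "
from h import *
C=np.array([.609,-.1045])
s=state();print(s['tcp_pos'])
for k in range(3):
  w=snapshot('wrist');snapshot('top')
  for c in('top','wrist'):
    for d in pinpoint(c,'grip_a')[:2]:
      p=cam2w(c,d['xyz'],s);v=(p[:2]-C);v=-v if v[0]>0 else v
      print(c,round(d['conf'],2),p,np.degrees(np.arctan2(v[1],-v[0])+.058))
cv2.imwrite('pics/w7.png',w)
for n in('jaw','rear_jaw','cap'): print(n,[(round(d['conf'],2),cam2w('wrist',d['xyz'],s)) for d in pinpoint('wrist',n)[:1]])
"
```

```text
[ 0.45358611 -0.04379838  0.28654741]
top 0.91 [ 0.57098076 -0.04334805  0.13801241] 61.453212344079105
top 0.74 [ 0.64599938 -0.1655616   0.13876342] 62.11000324090341
wrist 0.66 [ 0.56773113 -0.0410361   0.13630791] 60.28828810413973
wrist 0.33 [0.59576418 0.05576373 0.01819152] 88.60194090254394
top 0.95 [ 0.56615892 -0.04489895  0.14268195] 57.61467399468033
top 0.94 [ 0.64733751 -0.16617334  0.13996557] 61.45715516819312
wrist 0.84 [ 0.56808896 -0.03841281  0.13586012] 61.56371964143588
top 0.64 [ 0.5722158  -0.0444572   0.14132216] 61.830148322642025
top 0.61 [ 0.64307119 -0.16723136  0.14218798] 64.81550889447378
wrist 0.61 [ 0.56888216 -0.04037019  0.13878412] 61.2941934603653
jaw [(0.86, array([0.5955075 , 0.00947698, 0.01400678]))]
rear_jaw [(0.67, array([0.5916327 , 0.09729858, 0.01669232]))]
cap [(0.97, array([0.5955297 , 0.05885399, 0.01603168]))]
```

View pics/w7.png

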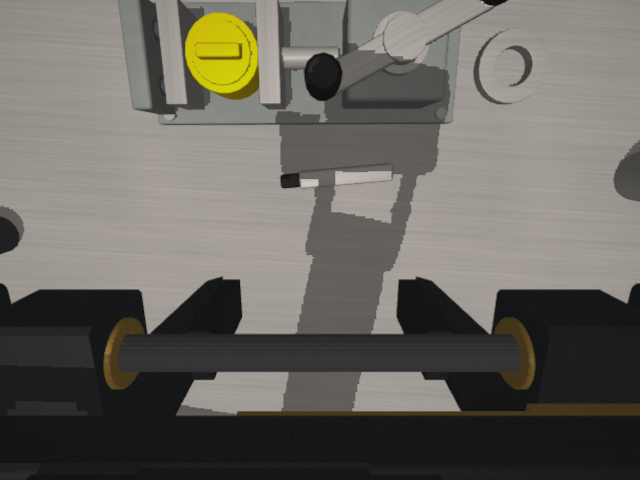

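The picture shows the cap standing flat and pinched between the jaws (185–260). The crank rests at about 61.5°, and the punch (335,177) and flange (513,65) look undisturbed.

```bash
python3 -c "
from h import *
print(job_done())"
```

```text
the job is handed in; nothing more can be done
None
```

I wound the crank clockwise until it stiffened to about 9–10 N; on release it eased back a few degrees to where I estimate about 8 N would turn it (not measured), leaving the cap flat on the bed between both jaws, no other tool touched, handed in at about 34 s of the 72 s limit.

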